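Take the grille off the fume extractor for a filter change

ROBOT

A 6-joint arm with a two-finger parallel gripper is mounted at the origin on the work surface. World frame = base frame: x ahead of the robot, y to its left, z up, the work surface at z = 0. Lengths are in mm, angles in rad, forces in N, time in s.
With the tool pointing down it reaches from about 350 to 975 mm from the base axis. Payload 7.1 kg.
Tool frame: the origin (TCP) lies midway between the tips of the shut fingers; the grasp point (between the pads) lies 19 mm behind it; x points along the fingers, z is the direction in which the jaws open and shut, and the axes are right-handed (so a half turn about x gives the same grasp; the last joint's range is limited). The gripper opens to 88 mm and grips with 3 to 60 N. Pads are 20 mm wide; open, the fingers measure 115 mm over their backs; the gripper's body (75 mm by 178 mm) begins 61 mm behind the grasp point.
Start: joints at [-1.23, 0.423, 1.63, -0, 1.089, -0.019], TCP at [220.071, -584.956, 222.675] pointing down, gripper open.
Joint ranges: [-3, 3], [-0.9, 2.11], [0.09, 2.58], [-1.31, 4.45], [0.11, 2.69], [-2.54, 2.54]. Speed limits (rad/s): [2.39, 2.39, 3.01, 3.14, 3.14, 3.14].

INTERFACE

Orientations are given as a unit quaternion [w, x, y, z].
In Python, from cell import env, fingers, kinematics, readout, cams, job, find_in, silhouettes, pinpoint gives the robot as it stands. The module is installed in compiled form; this text tells all that it offers. Calls block until the motion is done:
- env.move_ptp(position, orientation): joint-space move of the TCP to a pose.
- env.servo_line(position, feed=150, ori=None): straight line of the TCP; ori=None keeps the orientation; feed is the mean speed in mm/s.
- env.movej(angles): joint-space move.
- fingers.open_gripper() and fingers.grasp(newtons=None): open the fingers fully, or close them until they stop; newtons is the grip in N (None keeps the last).
- env.dwell(seconds).
- kinematics.ik(position, orientation): joint angles nearest the present ones, or None.
- readout.sense(): the state.
- cams.snapshot(name): name is "scene" or "side" or "wrist"; returns a dict with "frame" (480x640x3 uint8, red, green, blue), "fx", "fy", "cx", "cy" (pixels), "extrinsics" (4x4, takes a point from world to camera coordinates). Camera axes: x right, y up, looking along -z (the intrinsics and any distortion apply to the point x, -y, -z); pixel columns grow to the right and rows downward; lengths in mm; the calibration is good to about 2 mm. A picture is of the moment at which its call begins. There is no depth.
A pose or a line that the arm cannot do raises env.PlanningError and nothing moves.
- job.close_job(): hands the job in, once; it reports no verdict.
Trained networks look in a picture, given as the dict that the camera call returned (one of the last four; its "shot" number tells which), for a name from the list of things; names that differ only in an ending like _2 or _b are one class to them, and where a whole thing is asked for, a point or a joint stands for the part that bears it (a point fixed in the world has none). Each returns a list of dicts, best first, with "p" (0 to 1); they miss things now and then, are a little off and sometimes report something else, mostly with a low value. They report only what shows in the picture. A call takes as long as a camera call. They do not tell look-alikes from the thing itself.
- find_in(picture, query): "rect" ([centre column, centre row, width, height] in pixels, round what is visible of it).
- silhouettes(picture, query): "pixels" (480x640 bool, what is visible of it) and "rect" ([centre column, centre row, width, height] in pixels, round what is visible of it).
- pinpoint(picture, query): "xy" ([column, row] in pixels: a listed point, or the origin of a listed thing).
The state is a dict: "time": time; "q": joint angles; "joint_vel": joint speeds; "joint_efforts": joint torques, N m; "eef_pos": TCP position; "tool_rot": TCP orientation; "ft_force": force on the tool from outside, world axes, zero at the start; "torque": the same for the moment, N m; "finger_gap": opening from 0.0 (shut) to 1.0 (fully open).
Only numpy, scipy, OpenCV 4.12 (cv2) and the standard library are available. Lean on these libraries where they do the work, as an engineer would, in place of code of your own. Each camera call takes 0.05 s, during which the arm holds its last target.

TASK

The fume extractor's carbon filter is due for a change: take off its grille and lay it flat, bars up, on the middle of the blue repair mat. Gently squeeze the orange snap tab right in towards the grille's raised finger rib, swing that edge up about the opposite edge, draw the two lugs there out from under the rim, and set the grille down softly, letting go only once it rests on the mat. The tab is thin plastic and the extractor only stands on the bench: do not force the tab, do not drag or tip the extractor, and leave the other things alone.

Things in the scene. Friction and masses are not known exactly. Their poses are not given: they have to be found in the camera images.
- extractor: Dark grey bench fume extractor, head 190 x 210 x 104 mm tipped back in a steel U-bracket on rubber feet; loose, 2.8 kg. Origin on the bench under its middle. At yaw 0 its face looks to -x and up: the face slopes 28 degrees (0.49 rad) from level, rising towards its +x; its z is up.
- seat (a point): Middle of the seat for the grille, fixed on the extractor, 30 mm to -x of its origin and 155 mm above the bench; the seated grille's origin lies here. The axes are the extractor's, not those of the sloping face. The seat is a recess 9 mm deep with 1.5 mm play round the grille; outside it the rim is flat for 28 mm.
- grille: Light grey plastic grille, 130 (its x) x 140 (its y) x 9 mm, 0.12 to 0.21 kg, clipped in the extractor's sloping face. Origin: centre of its underside. z: out of its barred face. x: up the slope, from the tab edge (x = -65 mm) to the lug edge (x = +65 mm). Bars and frame end at z = 9 mm, flush with the extractor's rim; only the tab and the rib stand above that.
- lug_edge (a point): Middle of the grille's upper edge, at (65, 0, 3) mm in its frame. At y = +-45 mm from it two flat lugs, 14 mm wide, reach 6 mm beyond the edge under the extractor's rim (its underside is 6 mm above the seat). The grille swings up about this edge; with the tab edge raised by some 15 degrees, the lugs come out by 6 to 10 mm of travel towards the tab side.
- tab (a joint): Travel of the orange snap tab in m: 0 as sprung out, 0.0055 pressed right in, at its stop. It moves along the grille's +x, towards the rib. Spring: 7 N to start, 15 N at the stop. At 0 a nib at its foot catches 3 mm under the rim; from about 4 mm the catch is free. Thin plastic: over 50 N breaks it. It springs back to 0 when let go.
- tab_lip (a point): Middle of the top of the tab's outer face: at (-65, 0, 17) mm in the grille's frame with the tab out. The tab is an upright orange plate, 32 mm wide along y, 4.5 mm thick, standing 8 mm above the bars and the rim; the rim in front of it is flat.
- rib_top (a point): Top middle of the inner face (the one away from the tab) of the fixed finger rib, at (-31, 0, 17) mm in the grille's frame. The rib is dark grey, 5 mm thick, 48 mm wide along y, and stands 8 mm above the bars. Tab and rib measure 34 mm over their outer faces, 28.5 mm with the tab pressed in.
- mat: Blue silicone repair mat, 230 x 230 x 4 mm, fixed flat on the bench beside the extractor. Origin: centre of its underside.
- multimeter: Yellow handheld multimeter lying on its back, 145 x 72 x 40 mm; a bystander. Origin: centre of its underside.
- flux_jar: Pink flux jar with a white cap, 48 mm across, 75 mm high; a bystander. Origin: centre of its underside.
- solder_reel: Blue solder reel, 60 mm across, 34 mm high; a bystander. Origin: centre of its underside.
- screwdriver: Screwdriver, 160 mm long, lying on the bench; a bystander. Origin: its middle, on the bench.
Not all that is in view belongs to the job. What is shaped like the grille but green is not meant.

How it is judged:
By the outcome, as a careful person would: the job done as asked, in the order asked, and still so for the second after the job is handed in, with the robot touching nothing.
It also fails if it takes over 46 s, if anything falls off the work surface, if the arm or the gripper's body presses on something with over 40 N, if the wrist force passes 120 N, or if a joint passes its speed limit or range.

## Working session

There is one attempt and no reset: what is moved stays moved. The work goes in short steps, each a Python script; the robot and the scene stay as the last script left them, time stands still between calls to the robot, and variables do not carry over. Pictures are saved under pics/ and viewed, and the job is handed in when it is done.

```bash
mkdir -p pics; ls
cat > h.py <<'E'
import numpy as np, cv2
from cell import env, fingers, kinematics, readout, cams, job, find_in, silhouettes, pinpoint
def save(p,n): cv2.imwrite(f'pics/{n}.png', p['frame'][:,:,::-1])
E
python3 - <<'E'
from h import *
import pickle
d={}
for n in ['scene','side','wrist']:
    p=cams.snapshot(n); save(p,n+'0'); d[n]=p
    print(n,{k:(v if k!='frame' else 0) for k,v in p.items() if k!='extrinsics'}); print(np.round(p['extrinsics'],3).tolist())
    for q in ['grille','seat','lug_edge','tab_lip','rib_top','mat','extractor']:
        print(q,[(np.round(r['xy'],1).tolist(),round(r['p'],2)) for r in pinpoint(p,q)[:3]])
pickle.dump(d,open('d0.pkl','wb'))
s=readout.sense();print(s)
E
```

```text
pics
scene {'frame': 0, 'fx': 615.1772966242955, 'fy': 615.1772966242955, 'cx': 310.19372944876784, 'cy': 239.45407669195987, 'shot': 1}
[[0.344, 0.939, -0.004, -244.775], [-0.552, 0.206, 0.808, 130.66], [0.76, -0.275, 0.589, -1841.412], [0.0, 0.0, 0.0, 1.0]]
grille [([462.6, 254.2], 0.91), ([387.6, 211.5], 0.76)]
seat [([380.1, 248.4], 0.78)]
lug_edge [([393.6, 248.1], 0.85), ([439.8, 246.6], 0.84), ([401.5, 201.9], 0.62)]
tab_lip [([361.7, 233.9], 0.6), ([490.7, 257.6], 0.56), ([369.3, 211.2], 0.52)]
rib_top [([367.9, 240.1], 0.78), ([380.5, 206.5], 0.6)]
mat [([186.6, 356.6], 0.68)]
extractor [([385.1, 310.8], 0.77)]
side {'frame': 0, 'fx': 551.2871975463489, 'fy': 551.2871975463489, 'cx': 319.6447165568952, 'cy': 236.379366666522, 'shot': 2}
[[-0.958, -0.285, -0.015, 466.679], [0.178, -0.637, 0.75, -116.9], [-0.224, 0.716, 0.661, -1258.602], [0.0, 0.0, 0.0, 1.0]]
grille [([249.2, 251.8], 0.95), ([389.0, 418.8], 0.9), ([230.6, 429.7], 0.61)]
seat [([248.3, 252.4], 0.74)]
lug_edge [([386.8, 453.9], 0.85), ([264.6, 410.0], 0.65), ([218.8, 241.5], 0.63)]
tab_lip [([393.8, 387.1], 0.6
[... 468 characters left out ...]

rib_top []
mat []
extractor []
{'time': 1.2, 'q': array([-1.23001244e+00,  4.23130607e-01,  1.62992633e+00, -1.18506856e-05,
        1.08858314e+00, -1.90154962e-02]), 'joint_vel': array([ 0.00132561, -0.00150314, -0.0024748 ,  0.00047203,  0.00137695,
       -0.00048871]), 'joint_efforts': array([ 7.80491991e-04, -5.44577694e+01, -2.74040830e+01,  6.46134792e-02,
        1.71491905e-02, -1.09880148e-06]), 'eef_pos': array([ 220.05609209, -584.94720679,  222.64557314]), 'tool_rot': array([ 0.5813816 ,  0.40247057,  0.58141314, -0.40245699]), 'ft_force': array([-0.48521194, -0.21533919,  0.39426714]), 'torque': array([ 0.01624303, -0.00894981, -0.00562001]), 'finger_gap': 0.9986130000806828}
```

View pics/scene0.png

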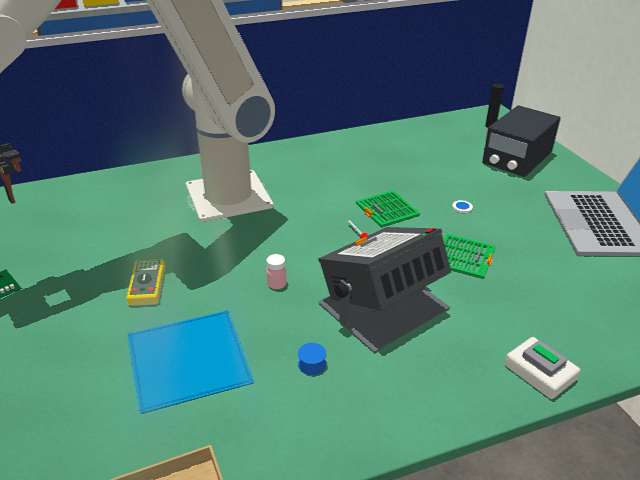

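View pics/side0.png

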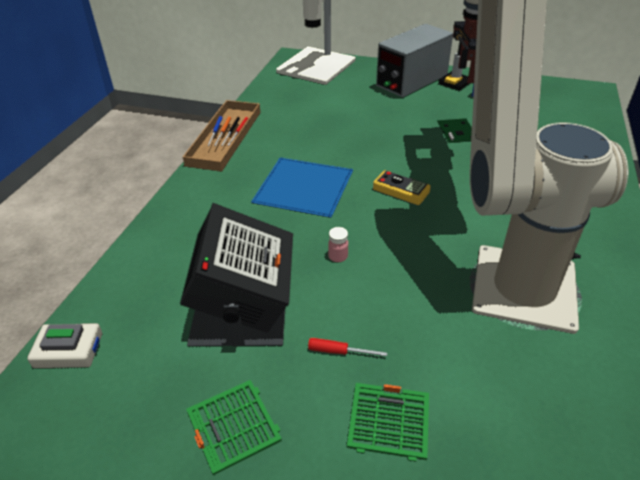

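View pics/wrist0.png

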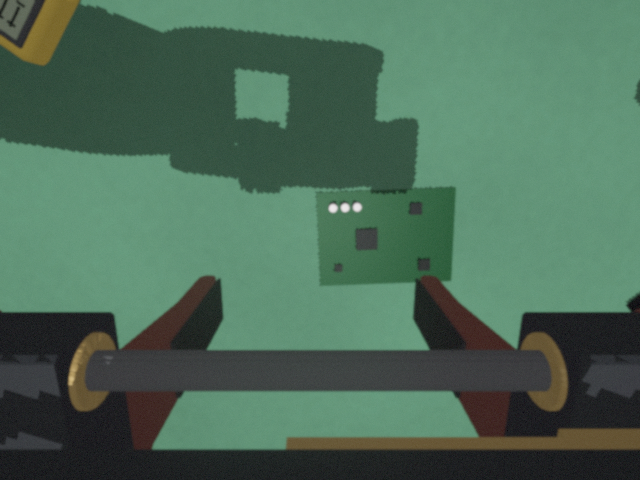

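```bash
cat >> h.py <<'E'
from scipy.optimize import least_squares
def proj(p,X):
    E=p['extrinsics']; c=E[:3,:3]@np.asarray(X,float)+E[:3,3]; x,y,z=c[0],-c[1],-c[2]
    return np.array([p['fx']*x/z+p['cx'],p['fy']*y/z+p['cy']])
def ray_z(p,uv,z):
    E=p['extrinsics'];R=E[:3,:3];C=-R.T@E[:3,3]
    d=R.T@np.array([(uv[0]-p['cx'])/p['fx'],-(uv[1]-p['cy'])/p['fy'],-1])
    return C+d*(z-C[2])/d[2]
def tri(obs):
    return least_squares(lambda X:np.concatenate([proj(p,X)-uv for p,uv in obs]),[600,0,100]).x
T=np.radians(28)
def Rz(a): return np.array([[np.cos(a),-np.sin(a),0],[np.sin(a),np.cos(a),0],[0,0,1]])
def Ry(a): return np.array([[np.cos(a),0,np.sin(a)],[0,1,0],[-np.sin(a),0,np.cos(a)]])
def gR(yaw): return Rz(yaw)@Ry(-T)   # seated grille rotation: +x rises
def seat(x,y,yaw): return np.array([x,y,0])+Rz(yaw)@np.array([-30,0,155.])
G={'tab_lip':[-65,0,17],'rib_top':[-31,0,17],'lug_edge':[65,0,3],'grille':[0,0,0],'seat':[0,0,0]}
def gp(pose,pt): return seat(*pose)+gR(pose[2])@np.array(pt,float)
E
python3 - <<'E'
from h import *
import pickle
d=pickle.load(open('d0.pkl','rb'));s,e=d['scene'],d['side']
for n,a,b in [('seat',(380.1,248.4),(248.3,252.4)),('lug',(393.6,248.1),(218.8,241.5)),('tab',(361.7,233.9),(282.9,257.6)),('rib',(367.9,240.1),(265.5,252.9)),('mat',(186.6,356.6),(307.4,185.5))]:
    X=tri([(s,a),(e,b)]);print(n,X.round(1),proj(s,X)-a,proj(e,X)-b)
obs=[(s,'seat',(380.1,248.4)),(s,'tab_lip',(361.7,237)),(s,'rib_top',(367.9,240.1)),(e,'grille',(249.2,251.8)),(e,'seat',(248.3,252.4)),(e,'lug_edge',(218.8,241.5)),(e,'tab_lip',(282.9,257.6)),(e,'rib_top',(265.5,252.9))]
f=lambda p:np.concatenate([proj(c,gp(p,G[n]))-uv for c,n,uv in obs])
X0=tri([(s,(380.1,248.4)),(e,(248.3,252.4))])
for y0 in range(-3,4):
    r=least_squares(f,[X0[0],X0[1],y0],x_scale=[10,10,.1]);print(y0,r.x.round(3),r.cost, r.fun.round(1) if r.cost<400 else'')
for c,uv in((s,(186.6,356.6)),(e,(307.4,185.5))):print('mat',ray_z(c,uv,0))
# mat corners
for c,cs in((s,[(128,331),(229,312),(252,383),(141,410)]),(e,[(281,158),(353,167),(333,215),(252,201)])):
    P=np.array([ray_z(c,u,4) for u in cs]);print(P.round(0).tolist(),P.mean(0))
for n in['scene','side']:
    f=d[n]['frame'];v=(300,200,160,120) if n=='scene' else (170,190,140,140)
    x,y,w,h=v;cv2.imwrite(f'pics/c_{n}.png',cv2.resize(f[y:y+h,x:x+w,::-1],None,fx=4,fy=4,interpolation=cv2.INTER_CUBIC))
E
```

```text
seat [576.2 213.4 154.7] [-1.24312487 -0.6985703 ] [-1.06872647  0.75898389]
lug [628.1 224.3 185.6] [1.14977102 0.60231849] [ 1.01414803 -0.68337101]
tab [504.4 201.9 148.7] [-0.77988856 -0.48684762] [-0.6426782   0.49459664]
rib [540.6 202.5 154.3] [-0.14851436 -0.08886909] [-0.12549288  0.09348319]
mat [ 597.8 -242.4   -1.7] [-0.63490492 -0.51212658] [-0.78492101  0.74037267]
-3 [602.714 220.614  -6.026] 11.85097455776722 [-1.9 -1.4 -2.1  1.6  0.3 -0.9 -0.8  1.3  0.1  0.7  0.3 -0.7 -2.3  1.4
  0.1  0.3]
-2 [6.02714e+02 2.20614e+02 2.57000e-01] 11.85097455770913 [-1.9 -1.4 -2.1  1.6  0.3 -0.9 -0.8  1.3  0.1  0.7  0.3 -0.7 -2.3  1.4
  0.1  0.3]
-1 [6.02714e+02 2.20614e+02 2.57000e-01] 11.85097455784241 [-1.9 -1.4 -2.1  1.6  0.3 -0.9 -0.8  1.3  0.1  0.7  0.3 -0.7 -2.3  1.4
  0.1  0.3]
0 [6.02714e+02 2.20614e+02 2.57000e-01] 11.850974557792853 [-1.9 -1.4 -2.1  1.6  0.3 -0.9 -0.8  1.3  0.1  0.7  0.3 -0.7 -2.3  1.4
  0.1  0.3]
1 [6.02714e+02 2.20614e+02 2.57000e-01] 11.850974557870703 [-1.9 -1.4 -2.1  1.6  0.3 -0.9 -0.8  1.3  0.1  0.7  0.3 -0.7 -2.3  1.4
  0.1  0.3]
2 [6.02714e+02 2.20614e+02 2.57000e-01] 11.850974557682466 [-1.9 -1.4 -2.1  1.6  0.3 -0.9 -0.8  1.3  0.1  0.7  0.3 -0.7 -2.3  1.4
  0.1  0.3]
3 [6.02714e+02 2.20614e+02 2.57000e-01] 11.850974557682154 [-1.9 -1.4 -2.1  1.6  0.3 -0.9 -0.8  1.3  0.1  0.7  0.3 -0.7 -2.3  1.4
  0.1  0.3]
mat [ 601.3773684  -241.56203537    0.        ]
mat [ 595.93941088 -244.22662151    0.        ]
[[483.0, -350.0, 4.0], [501.0, -123.0, 4.0], [724.0, -131.0, 4.0], [714.0, -352.0, 4.0]] [ 605.40269944 -238.9671961     4.        ]
[[714.0, -352.0, 4.0], [492.0, -363.0, 4.0], [489.0, -131.0, 4.0], [719.0, -130.0, 4.0]] [ 603.4457236  -244.00584373    4.        ]
```

View pics/c_scene.png

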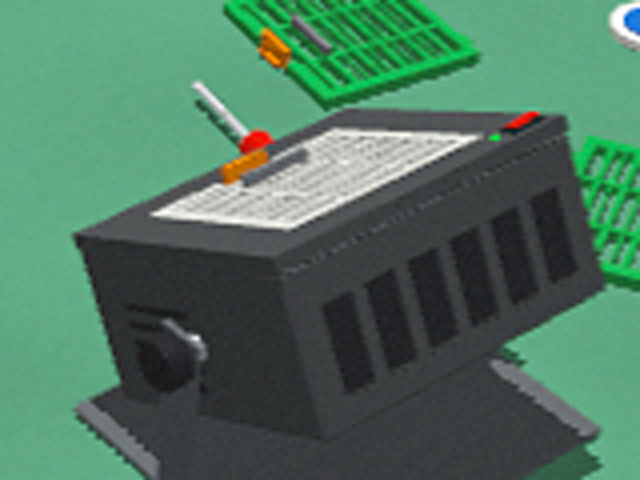

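View pics/c_side.png

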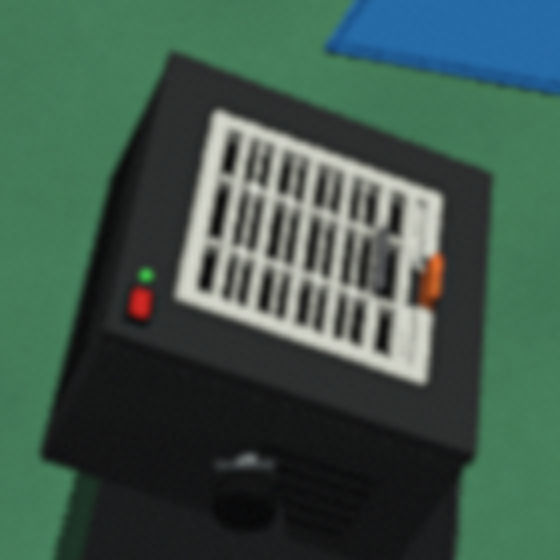

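```bash
cat >> h.py <<'E'
from scipy.spatial.transform import Rotation as Ro
def quat(R): return Ro.from_matrix(R).as_quat(scalar_first=True)
def toolR(Rg,s=1):
    x=-Rg[:,2]; z=s*Rg[:,0]; return np.stack([x,np.cross(z,x),z],1)
E
python3 - <<'E'
from h import *
import pickle
d=pickle.load(open('d0.pkl','rb'));w=d['wrist']
s=readout.sense();R=Ro.from_quat(s['tool_rot'],scalar_first=True).as_matrix()
E=w['extrinsics'];C=-E[:3,:3].T@E[:3,3];print('cam in tool',R.T@(C-s['eef_pos']),'axes', (R.T@E[:3,:3].T).round(2).tolist(),'toolR',R.round(2).tolist())
pose=[602.7,220.6,.257]
for sg in(1,-1):
  for z in(11,130):
    P=gp(pose,[-45.25,0,z]);q=kinematics.ik(P,quat(toolR(gR(pose[2]),sg)));print(sg,z,P.round(1),q)
  for yaw in np.arange(-np.pi,np.pi,np.pi/4):
    P=np.array([600,-242,4])+Rz(yaw)@[-45.25,0,11];print(' mat',round(yaw,2),kinematics.ik(P,quat(toolR(Rz(yaw),sg))))
E
```

```text
cam in tool [-163.20620999   69.59438051    0.25359028] axes [[0.0, 0.25, -0.97], [0.0, 0.97, 0.25], [1.0, -0.0, 0.0]] toolR [[-0.0, 0.94, 0.35], [0.0, 0.35, -0.94], [-1.0, -0.0, -0.0]]
1 11 [530.  201.5 143.5] [ 0.37162746  0.32984861  2.14205308 -0.28626021  0.19133135  0.38261774]
1 130 [476.  187.3 248.5] [ 0.38902601  0.04617041  2.16818825 -0.1437148   0.44617701  0.24653266]
 mat -3.14 None
 mat -2.36 [-3.38676898e-01  7.46716634e-01  1.62120607e+00 -4.44089210e-16
  7.73669946e-01  2.01751759e+00]
 mat -1.57 [-3.35714727e-01  7.11430008e-01  1.70487391e+00 -4.44089210e-16
  7.25288733e-01  1.23508160e+00]
 mat -0.79 [-3.73787252e-01  6.86161187e-01  1.76586783e+00 -4.44089210e-16
  6.89563634e-01  4.11610911e-01]
 mat 0.0 [-4.31009102e-01  6.85830431e-01  1.76667316e+00 -4.44089210e-16
  6.89089064e-01 -4.31009102e-01]
 mat 0.79 [-4.68327880e-01  7.10634520e-01  1.70677909e+00 -4.44089210e-16
  7.24179040e-01 -1.25372604e+00]
 mat 1.57 [-4.64393426e-01  7.45923216e-01  1.62307067e+00 -4.44089210e-16
  7.72598766e-01 -2.03518975e+00]
 mat 2.36 None
-1 11 [530.  201.5 143.5] None
-1 130 [476.  187.3 248.5] None
 mat -3.14 [-3.76081930e-01  7.71412102e-01  1.56350416e+00 -4.44089210e-16
  8.06676394e-01 -3.76081930e-01]
 mat -2.36 [-3.38676898e-01  7.46716634e-01  1.62120607e+00 -4.44089210e-16
  7.73669946e-01 -1.12407506e+00]
 mat -1.57 [-3.35714727e-01  7.11430008e-01  1.70487391e+00 -4.44089210e-16
  7.25288733e-01 -1.90651105e+00]
 mat -0.79 None
 mat 0.0 None
 mat 0.79 [-4.68327880e-01  7.10634520e-01  1.70677909e+00 -4.44089210e-16
  7.24179040e-01  1.88786661e+00]
 mat 1.57 [-4.64393426e-01  7.45923216e-01  1.62307067e+00 -4.44089210e-16
  7.72598766e-01  1.10640290e+00]
 mat 2.36 [-4.26359256e-01  7.71083327e-01  1.56426832e+00 -4.44089210e-16
  8.06241006e-01  3.59038908e-01]
```

Run:
```python
from h import *
import pickle
pose=[602.7,220.6,.257]
P=gp(pose,[-45.25,0,140]);env.move_ptp(P,quat(toolR(gR(pose[2]))))
print(readout.sense()['time'])
d={}
for n in ['wrist','side']:
    p=cams.snapshot(n); save(p,n+'1'); d[n]=p
    for q in ['grille','seat','lug_edge','tab_lip','rib_top']:
        print(n,q,[(np.round(r['xy'],1).tolist(),round(r['p'],2)) for r in pinpoint(p,q)[:3]], proj(p,gp(pose,G[q])).round(1))
pickle.dump(d,open('d1.pkl','wb'));s=readout.sense();print(s['time'],s['eef_pos']-P,s['ft_force'])
```

```text
4.0417
wrist grille [([375.2, 225.3], 0.97)] [371.2 230.2]
wrist seat [([374.3, 225.7], 0.7)] [371.2 230.2]
wrist lug_edge [([459.1, 226.1], 0.66), ([375.8, 228.0], 0.36)] [452.3 231. ]
wrist tab_lip [([295.4, 237.6], 0.77)] [290.  235.1]
wrist rib_top [([340.2, 233.0], 0.72)] [334.1 235.1]
side grille [([387.3, 419.5], 0.65), ([246.2, 249.7], 0.61), ([232.3, 428.0], 0.59)] [248.4 253.1]
side seat [([247.8, 249.2], 0.62)] [248.4 253.1]
side lug_edge [([219.4, 240.6], 0.84), ([266.3, 412.8], 0.77), ([387.9, 454.1], 0.61)] [219.2 240.8]
side tab_lip [([281.7, 258.7], 0.62), ([394.6, 385.2], 0.5), ([196.3, 436.7], 0.42)] [280.6 259. ]
side rib_top [([217.0, 429.8], 0.92), ([387.3, 402.7], 0.79), ([265.4, 252.5], 0.72)] [265.6 253.2]
4.6417 [-0.01782028 -0.01924171 -0.02929212] [ 0.08104221  0.10253139 -0.48621939]
```

View pics/wrist1.png

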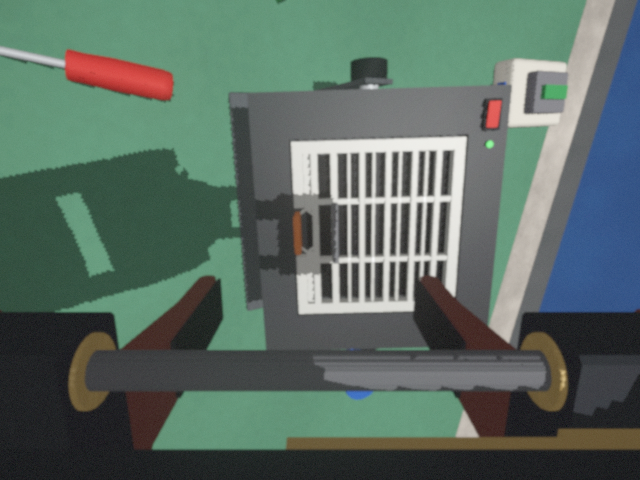

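Run:
```python
from h import *
import pickle
d=pickle.load(open('d1.pkl','rb'));f=d['wrist']['frame']
cv2.imwrite('pics/c1.png',cv2.resize(f[125:325,280:480,::-1],None,fx=3,fy=3,interpolation=cv2.INTER_CUBIC))
```

```text
(no output)
```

View pics/c1.png

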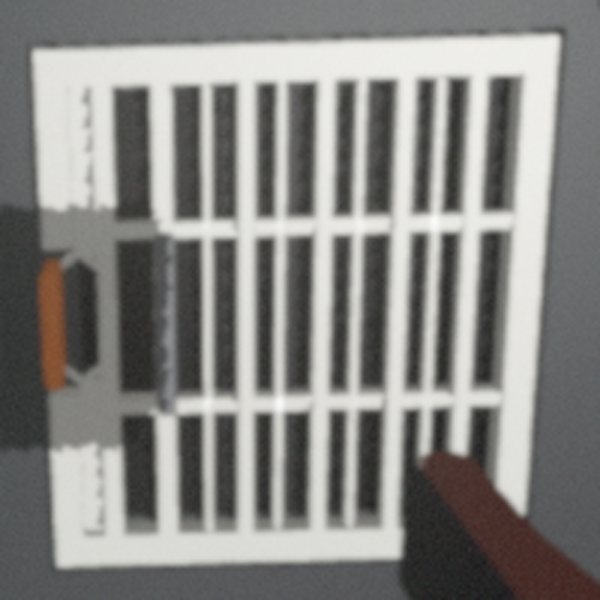

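Run:
```python
from h import *
import pickle
d=pickle.load(open('d1.pkl','rb'));w=d['wrist'];e=d['side'];s=pickle.load(open('d0.pkl','rb'))['scene']
cor=[([-65,70,9],(290.5,141.5)),([65,70,9],(466.5,136.8)),([65,-70,9],(454.7,311.7)),([-65,-70,9],(299,314.3))]
wo=[(w,a,b) for a,b in cor]
wn=[(w,G['tab_lip'],(295.4,237.6)),(w,G['rib_top'],(340.2,233.)),(w,G['lug_edge'],(459.1,226.1)),(w,G['grille'],(375.2,225.3))]
so=[(e,G['tab_lip'],(282.3,258)),(e,G['rib_top'],(265.4,252.7)),(e,G['lug_edge'],(219.1,241)),(e,G['seat'],(248,251)),
 (s,G['seat'],(380.1,248.4)),(s,G['rib_top'],(367.9,240.1)),(s,G['tab_lip'],(361.7,236))]
def fit(obs,free):
    def f(p):
        return np.concatenate([proj(c,gp(p[:3],a)+[0,0,p[3] if free else 0])-b for c,a,b in obs])
    r=least_squares(f,[602,220,.25,0],x_scale=[10,10,.1,10]);return r.x.round(3),r.cost.round(2),r.fun.round(1)
for nm,o,fr in [('wc',wo,0),('wc+z',wo,1),('wc+wn',wo+wn,0),('wc+wn+z',wo+wn,1),('so',so,0),('so z',so,1),('all',wo+wn+so,0),('all z',wo+wn+so,1)]: print(nm,*fit(o,fr))
```

```text
wc [6.06306e+02 2.23496e+02 2.87000e-01 0.00000e+00] 5.58 [ 1.2  1.  -0.8  0.9 -1.7 -2.   0.1 -0.7]
wc+z [6.04152e+02 2.23561e+02 2.88000e-01 3.08900e+00] 0.99 [ 0.2  0.3  0.6 -0.1 -0.4 -0.8 -0.5  0.6]
wc+wn [6.06623e+02 2.24104e+02 2.91000e-01 0.00000e+00] 16.95 [ 1.4  0.8 -0.5  0.1 -1.  -2.8  0.9 -1.1  0.2 -2.1 -0.9  1.2 -2.3  0.4
  0.8  2.7]
wc+wn+z [6.04470e+02 2.24252e+02 2.91000e-01 3.01400e+00] 11.39 [ 0.5 -0.1  0.9 -1.   0.1 -1.8  0.2  0.  -0.6 -1.8 -1.1  1.5 -1.1  0.5
  1.   2.8]
so [6.03336e+02 2.19769e+02 2.39000e-01 0.00000e+00] 12.64 [-1.9  1.2 -0.1  0.6 -0.  -0.6  0.3  2.  -1.9 -1.2  0.5 -0.8 -1.7  2.5]
so z [6.03123e+02 2.20656e+02 2.46000e-01 1.62900e+00] 11.61 [-2.   0.7 -0.1  0.1 -0.2 -0.9  0.1  1.7 -1.6 -1.9  0.7 -1.5 -1.6  1.9]
all [6.06097e+02 2.23860e+02 2.90000e-01 0.00000e+00] 43.08 [ 0.8  0.8 -1.   0.3 -1.5 -2.5  0.2 -0.9 -0.5 -2.  -1.5  1.3 -2.8  0.6
  0.2  2.9 -3.6  0.7 -1.9  0.5 -2.2  0.9 -1.7  2.6 -0.2 -0.7  1.5 -0.
 -1.2  3.5]
all z [6.03945e+02 2.24151e+02 2.90000e-01 3.42500e+00] 27.69 [ 0.2 -0.3  0.9 -1.   0.  -1.5 -0.2  0.2 -1.  -1.8 -1.4  1.5 -1.2  0.6
  0.8  2.9 -2.8 -0.3 -1.1 -0.4 -1.5 -0.1 -0.9  1.6 -0.4 -2.5  1.3 -1.8
 -1.5  1.8]
```

Run:
```python
from h import *
import pickle
pose=[605,223.5,.287]
P=gp(pose,[-45.25,0,35]);env.servo_line(P,feed=80,ori=quat(toolR(gR(pose[2]))))
p=cams.snapshot('wrist'); save(p,'wrist2')
d={'wrist':p,'side':cams.snapshot('side')};save(d['side'],'side2')
for q in ['tab_lip','rib_top']:
        print(q,[(np.round(r['xy'],1).tolist(),round(r['p'],2)) for r in pinpoint(p,q)[:3]], proj(p,gp(pose,G[q])).round(1))
pickle.dump(d,open('d2.pkl','wb'));s=readout.sense();print(s['time'],s['eef_pos']-P,s['ft_force'])
f=p['frame'];cv2.imwrite('pics/c2.png',cv2.resize(f[180:340,190:450,::-1],None,fx=3,fy=3,interpolation=cv2.INTER_CUBIC))
f=d['side']['frame'];cv2.imwrite('pics/c2s.png',cv2.resize(f[140:340,180:380,::-1],None,fx=3,fy=3,interpolation=cv2.INTER_CUBIC))
```

```text
tab_lip [([273.0, 286.4], 0.61)] [275.5 284.2]
rib_top [([346.0, 284.5], 0.94)] [342.7 284.2]
6.325 [0.04108649 0.05643522 0.39779332] [ 0.20127729 -0.17876055 -0.20317469]
```

View pics/c2.png

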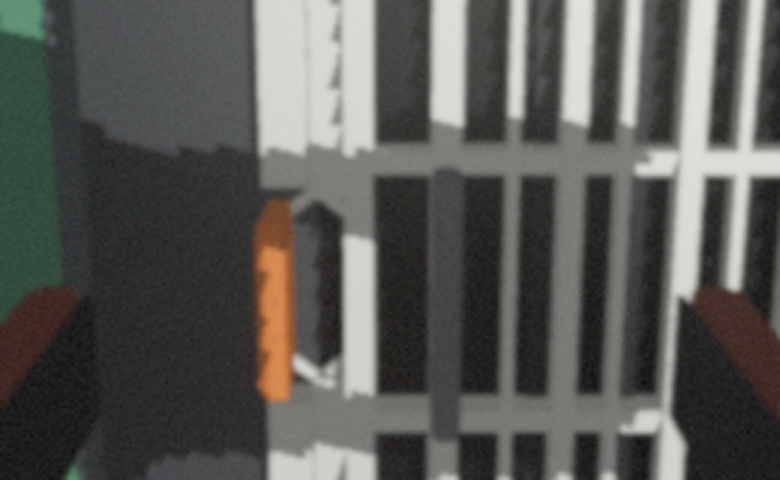

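View pics/c2s.png

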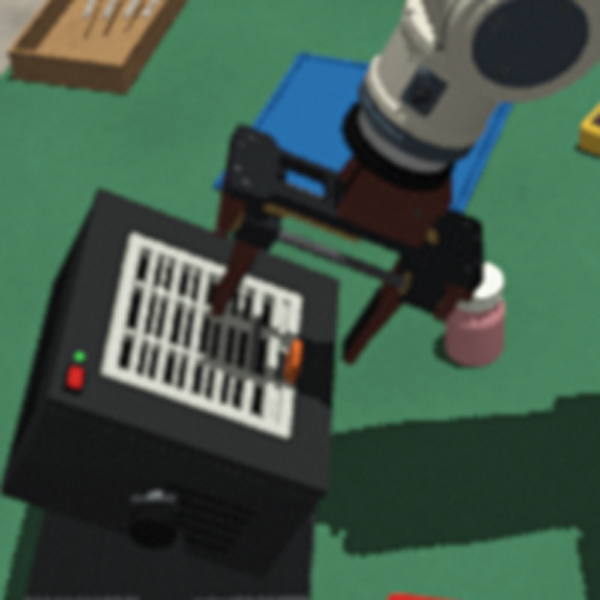

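```bash
cat >> h.py <<'E'
pose=[605,223.5,.287]
Rg=gR(pose[2]); Q=quat(toolR(Rg))
def fg(): # tool force in grille axes
    return Rg.T@readout.sense()['ft_force']
E
python3 - <<'E'
from h import *
env.servo_line(gp(pose,[-47.0,0.7,18]),feed=60); env.dwell(.1)
f0=fg();print(f0)
z=18
while z>6:
    z-=1
    P=gp(pose,[-47.0,0.7,z]);env.servo_line(P,feed=15)
    f=fg();a=Rg.T@(readout.sense()['eef_pos']-P);print(z,(f-f0).round(2),a.round(2))
    if np.linalg.norm(f-f0)>2: break
s=readout.sense();print(s['time'])
p=cams.snapshot('wrist');save(p,'wrist3')
E
```

```text
[-0.01647758  0.28159239 -0.51982431]
17 [-0.54  0.47  0.07] [ 0.13 -0.01  0.08]
16 [ 0.74 -0.17 -0.11] [0.02 0.   0.01]
15 [-0.27 -0.45  0.21] [-0.04  0.   -0.05]
14 [-0.07 -0.01  0.38] [-0.04 -0.01 -0.07]
13 [ 0.83 -0.16  0.36] [-0.02  0.   -0.04]
12 [-0.16 -1.13  0.83] [-0.05 -0.01 -0.05]
11 [-0.37 -0.06  0.27] [-0.02  0.   -0.05]
10 [-0.29 -0.77  0.86] [-0.04 -0.03 -0.05]
9 [ 0.68 -0.24 11.06] [ 0.01 -0.03  0.46]
9.1083
```

View pics/wrist3.png

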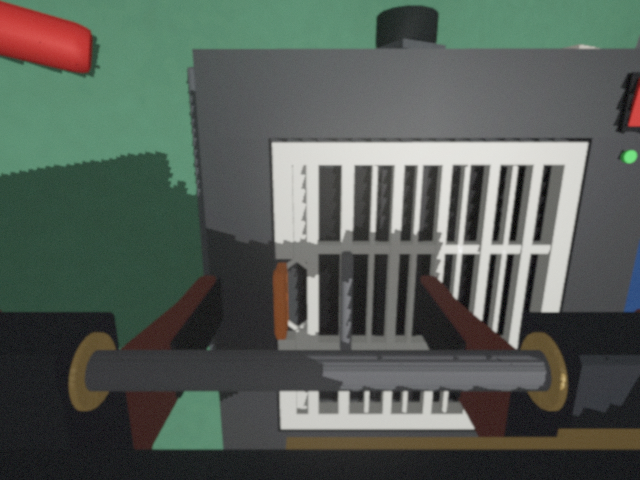

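Run:
```python
from h import *
env.servo_line(gp(pose,[-47,0.7,10.8]),feed=20)
env.servo_line(gp(pose,[-49,0.7,10.8]),feed=30);env.dwell(.1)
f0=np.mean([fg() for _ in range(3)],0)
np.save('f0.npy',f0)
fingers.grasp(4);env.dwell(.1)
s=readout.sense();print(s['time'],s['finger_gap']*88,(fg()-f0).round(2))
p=cams.snapshot('wrist');save(p,'wrist4')
f=p['frame'];cv2.imwrite('pics/c4.png',cv2.resize(f[200:350,210:430,::-1],None,fx=3,fy=3,interpolation=cv2.INTER_CUBIC))
```

```text
10.725 33.968465542595055 [-1.26  0.47 -0.08]
```

View pics/c4.png

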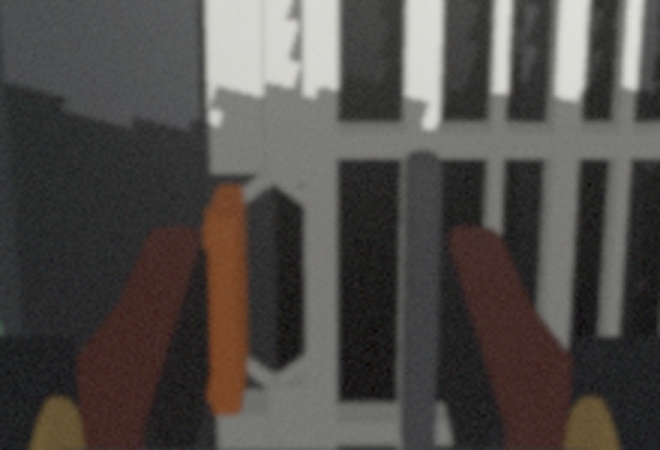

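Run:
```python
from h import *
f0=np.load('f0.npy');x=-49.0
def rep(t):
    s=readout.sense();g=s['finger_gap']*88;f=np.mean([fg() for _ in range(2)],0)-f0
    print(t,round(s['time'],2),round(g,2),f.round(2),'x',round(x,2));return g,f
for F in (9,12,15,18):
    fingers.grasp(F); g,f=rep(F)
    x=-49+(34-g)/2
    env.servo_line(gp(pose,[x,0.7,10.8]),feed=10); g,f=rep('adj')
    if np.abs(f[0])>12: print('high');break
```

```text
9 10.99 32.31 [-0.62  0.85  0.99] x -49.0
adj 11.24 31.91 [-2.87  0.49  2.72] x -48.16
12 11.46 30.15 [-2.15 -0.17  1.59] x -48.16
adj 11.72 28.79 [-4.67  1.77  3.83] x -47.07
15 11.93 28.45 [-2.6   0.61  2.93] x -47.07
adj 12.18 28.59 [-4.95  2.61  5.41] x -46.22
18 12.4 28.19 [-4.68  0.89  5.75] x -46.22
adj 12.65 28.09 [-6.22  0.43  5.6 ] x -46.09
```

```bash
cat >> h.py <<'E'
piv=np.array([64,0,3.4]); c0=np.array([-46.4,0.7,10.8])
def swing(a,dx=0,dz=0):
    A=Ry(np.radians(a)); pt=piv+A@(c0-piv)+[dx,0,dz]
    return gp(pose,pt), quat(toolR(Rg@A))
E
python3 - <<'E'
from h import *
f0=np.load('f0.npy')
def rep(t):
    s=readout.sense();f=fg()-f0
    print(t,round(s['time'],2),round(s['finger_gap']*88,2),f.round(2));return f
fingers.grasp(30);rep('g30')
for a,dx in((1.5,0),(3,0),(5,-.2),(7.5,-.4),(10,-.6),(12.5,-.8),(15,-1)):
    P,q=swing(a,dx);env.servo_line(P,feed=30,ori=q);f=rep(a)
    if np.linalg.norm(f)>22: print('stop');break
for n in('side','wrist'):
    p=cams.snapshot(n);save(p,n+'5')
    if n=='side':
        cv2.imwrite('pics/c5.png',cv2.resize(p['frame'][140:340,180:380,::-1],None,fx=3,fy=3,interpolation=cv2.INTER_CUBIC))
E
```

```text
g30 12.87 28.31 [-4.68  1.14  5.86]
1.5 13.12 27.91 [-0.72  0.76 -1.13]
3 13.37 28.0 [-1.21 -0.3  -0.59]
5 13.64 28.22 [-1.95  0.62 -0.42]
7.5 13.95 27.89 [-1.71  0.31 -1.74]
10 14.26 27.81 [-1.89  0.5  -0.3 ]
12.5 14.57 28.07 [-1.62 -0.62 -0.57]
15 14.88 27.94 [-1.84  0.56 -0.97]
```

View pics/c5.png

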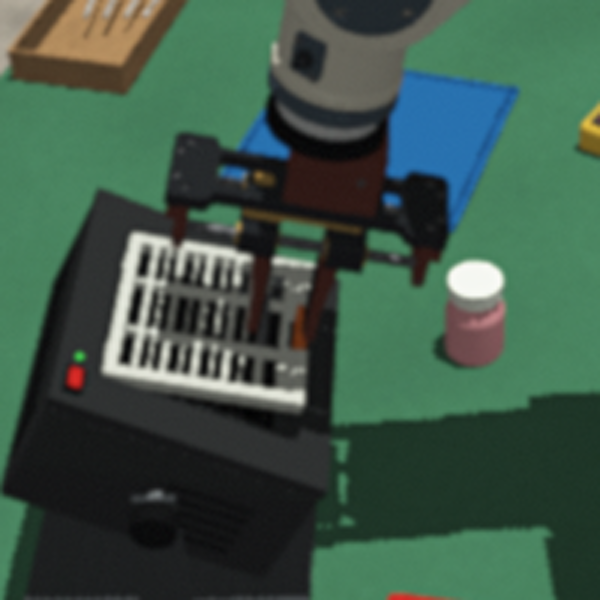

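View pics/wrist5.png

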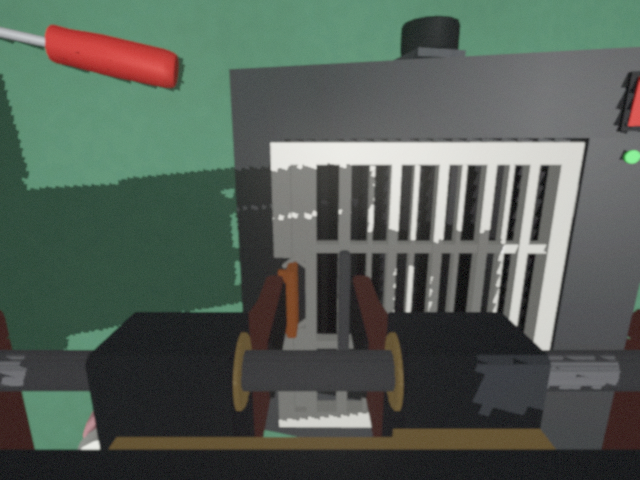

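Run:
```python
from h import *
f0=np.load('f0.npy')
def rep(t):
    s=readout.sense();f=fg()-f0
    print(t,round(s['time'],2),round(s['finger_gap']*88,2),f.round(2));return f
ok=True
for dx in(-3,-5,-7,-9,-11,-13):
    P,q=swing(15,dx,0);env.servo_line(P,feed=30,ori=q);f=rep(dx)
    if np.linalg.norm(f)>15: print('stop');ok=False;break
if ok:
  for dz in (5,15,30):
    P,q=swing(15,-14,dz);env.servo_line(P,feed=40,ori=q);f=rep(dz)
    if np.linalg.norm(f)>12: print('stop');break
p=cams.snapshot('side');save(p,'side6')
cv2.imwrite('pics/c6.png',cv2.resize(p['frame'][140:340,180:380,::-1],None,fx=3,fy=3,interpolation=cv2.INTER_CUBIC))
```

```text
-3 15.22 28.18 [-2.05 -0.17 -0.79]
-5 15.47 28.54 [-1.12 -0.55 -0.25]
-7 15.72 27.72 [-1.42  0.14 -1.63]
-9 15.97 28.26 [-0.97 -0.34 -1.26]
-11 16.23 27.8 [-1.07 -0.08 -0.6 ]
-13 16.48 28.29 [-1.96 -0.33 -1.55]
5 16.75 28.05 [-1.66 -1.33 -1.35]
15 17.15 28.05 [-2.12 -0.21 -0.88]
30 17.68 28.22 [-1.4  -0.61 -1.96]
```

View pics/c6.png

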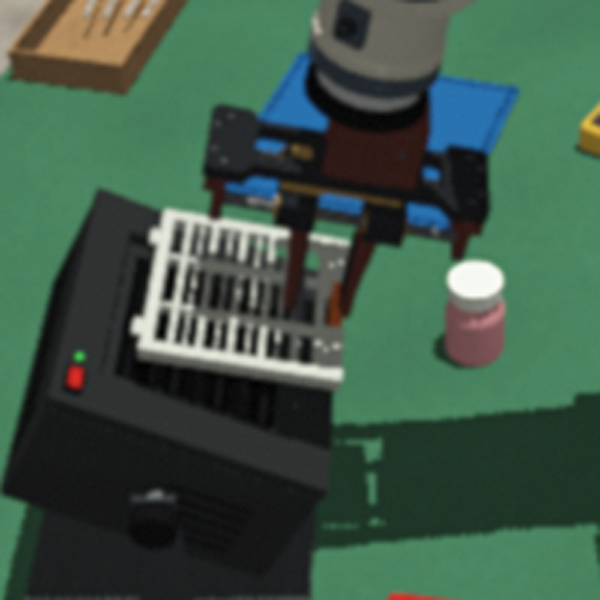

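Run:
```python
from h import *
import pickle
d=pickle.load(open('d0.pkl','rb'))
o=[]
for n,box in(('scene',(110,300,270,420)),('side',(240,150,365,225))):
    p=d[n];f=p['frame'];hsv=cv2.cvtColor(f,cv2.COLOR_RGB2HSV)
    m=((hsv[...,0]>95)&(hsv[...,0]<125)&(hsv[...,1]>130)).astype(np.uint8)
    k=np.zeros_like(m);x0,y0,x1,y1=box;k[y0:y1,x0:x1]=m[y0:y1,x0:x1]
    cs,_=cv2.findContours(k,cv2.RETR_EXTERNAL,cv2.CHAIN_APPROX_NONE);c=max(cs,key=cv2.contourArea)
    w=np.array([ray_z(p,u,4)[:2] for u in c[:,0].astype(float)],np.float32)
    r=cv2.minAreaRect(w);M=cv2.moments(w.reshape(-1,1,2));print(n,r,M['m10']/M['m00'],M['m01']/M['m00'])
```

```text
scene ((606.67724609375, -239.85752868652344), (229.467529296875, 231.86610412597656), 89.34741973876953) 607.014173998015 -239.77021272207716
side ((606.120361328125, -238.1591796875), (232.28944396972656, 231.08885192871094), 89.35673522949219) 606.0585189976357 -237.89364885722938
```

```bash
cat >> h.py <<'E'
gt=np.array([-45.3,0.7,10.4]); MC=np.array([606.5,-239,4.0])
QM=quat(toolR(np.eye(3)))
E
python3 - <<'E'
from h import *
def rep(t):
    s=readout.sense();print(t,round(s['time'],2),round(s['finger_gap']*88,2),s['ft_force'].round(2),s['eef_pos'].round(1))
P=readout.sense()['eef_pos'];P[2]+=60
P1=P+[-10,0,0]
env.servo_line(P1,feed=80,ori=quat(toolR(Rz(pose[2]))));rep('up')
M=MC+gt+[0,0,0]
H=M.copy();H[2]=P1[2]
env.servo_line(H,feed=180,ori=QM);rep('over')
env.servo_line(M+[0,0,45],feed=110);env.dwell(.2);rep('above')
for n in('side','scene'):
    p=cams.snapshot(n);save(p,n+'7')
    b=(150,250,110,270) if n=='side' else (290,430,110,270)
    if n=='side': c=p['frame'][110:260,220:420]
    else: c=p['frame'][260:420,110:310]
    cv2.imwrite('pics/c7%s.png'%n,cv2.resize(c[:,:,::-1],None,fx=3.5,fy=3.5,interpolation=cv2.INTER_CUBIC))
E
```

```text
up 18.63 27.8 [-0.22  0.21 -2.3 ] [488.1 192.6 249.8]
over 21.21 28.09 [ 0.27  0.43 -0.73] [ 561.2 -237.7  250.5]
above 23.29 27.97 [-0.52  0.4  -1.61] [ 561.4 -238.4   59.8]
```

View pics/c7side.png

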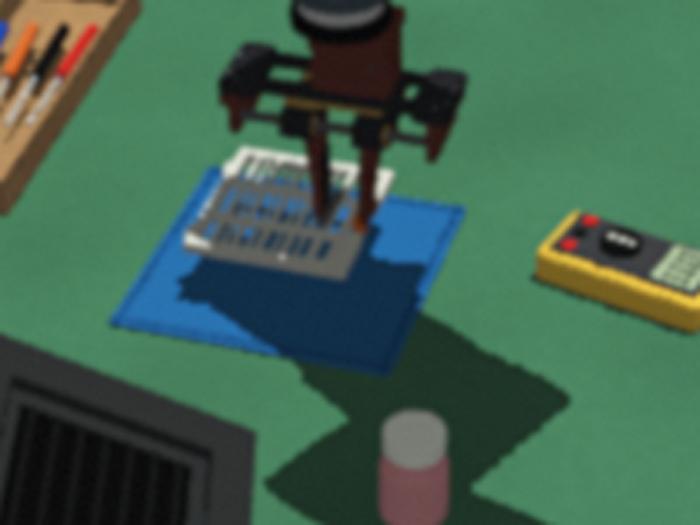

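View pics/c7scene.png

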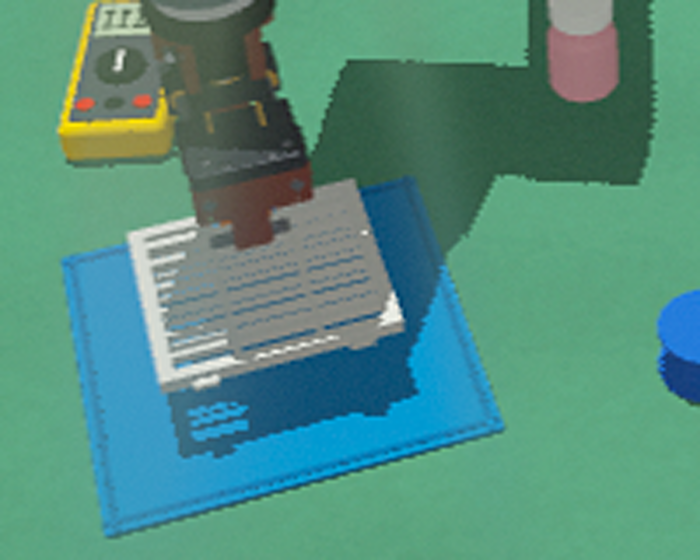

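Run:
```python
from h import *
M=MC+gt
env.servo_line(M+[0,0,8],feed=50);env.dwell(.2)
f0=np.mean([readout.sense()['ft_force'] for _ in range(2)],0)
h=8
while h>-5:
    h-=1; env.servo_line(M+[0,0,h],feed=12)
    s=readout.sense();f=s['ft_force']-f0;print(h,f.round(2),s['torque'].round(2),s['eef_pos'].round(2),round(s['time'],2))
    if f[2]>3: break
p=cams.snapshot('side');save(p,'side8')
cv2.imwrite('pics/c8.png',cv2.resize(p['frame'][110:260,220:420,::-1],None,fx=3.5,fy=3.5,interpolation=cv2.INTER_CUBIC))
```

```text
7 [ 0.16 -1.12 -0.17] [-0.02 -0.01 -0.01] [ 561.17 -238.3    21.44] 24.73
6 [ 0.25 -1.3   0.18] [-0.04 -0.01 -0.  ] [ 561.18 -238.3    20.31] 24.98
5 [-0.12 -1.45 -0.64] [-0.   -0.04 -0.01] [ 561.15 -238.29   19.32] 25.23
4 [-0.28 -1.46 -0.92] [-0.08  0.02 -0.01] [ 561.14 -238.28   18.3 ] 25.48
3 [ 0.31 -1.1  -0.12] [-0.01 -0.01 -0.06] [ 561.15 -238.28   17.31] 25.73
2 [ 0.17 -1.21  0.32] [-0.02 -0.06 -0.02] [ 561.17 -238.26   16.33] 25.98
1 [-0.93 -1.58 -1.12] [-0.04 -0.09  0.01] [ 561.12 -238.26   15.31] 26.23
0 [ 1.13 -1.23  1.78] [-0.03 -0.04 -0.01] [ 561.4  -238.36   14.6 ] 26.48
-1 [-2.01 -0.8   9.89] [0.21 0.41 0.02] [ 561.45 -238.39   14.44] 26.73
```

View pics/c8.png

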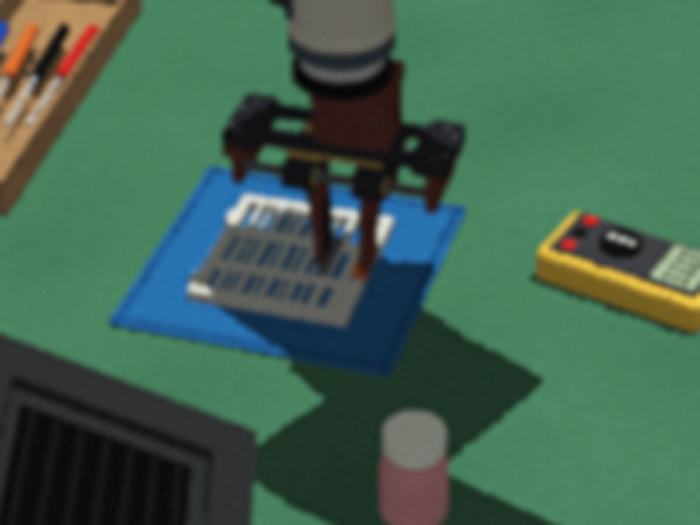

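Run:
```python
from h import *
M=MC+gt
env.servo_line(M+[0,0,-.3],feed=10);print(readout.sense()['ft_force'])
fingers.grasp(10);print(readout.sense()['finger_gap']*88)
fingers.open_gripper();s=readout.sense();print(s['finger_gap'],s['ft_force'],s['time'])
p=readout.sense()['eef_pos'];env.servo_line(p+[0,0,60],feed=80);env.servo_line(p+[-60,0,180],feed=150)
for n in('side','scene','wrist'):
    p=cams.snapshot(n);save(p,n+'9')
    if n=='wrist':continue
    print(n,[(np.round(r['xy'],1).tolist(),round(r['p'],2)) for r in pinpoint(p,'grille')], proj(p,MC))
    c=p['frame'][110:260,220:420] if n=='side' else p['frame'][260:420,110:310]
    cv2.imwrite('pics/c9%s.png'%n,cv2.resize(c[:,:,::-1],None,fx=3.5,fy=3.5,interpolation=cv2.INTER_CUBIC))
print(readout.sense()['time'])
```

```text
[0.57876398 1.25078621 6.07711689]
30.964564040481612
0.9974334760438246 [-0.21827296  0.53450466 -0.59458913] 28.2417
side [([387.6, 418.5], 0.81), ([305.9, 182.0], 0.63)] [303.25069783 184.82353486]
scene [([189.9, 357.4], 0.98), ([462.9, 253.9], 0.97), ([386.7, 210.1], 0.58)] [188.02313341 356.65747715]
30.4333
```

View pics/c9side.png

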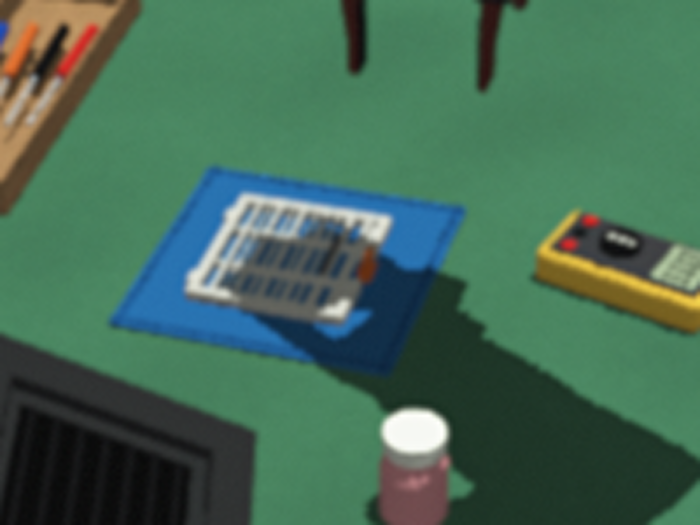

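View pics/scene9.png

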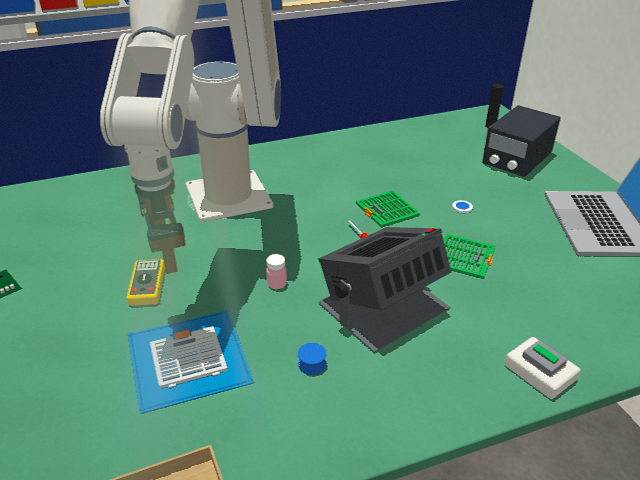

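View pics/wrist9.png

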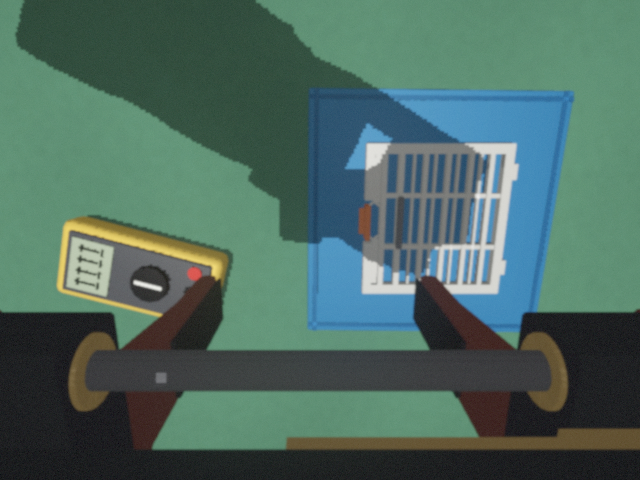

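Run:
```python
import cv2,numpy as np
H=cv2.getPerspectiveTransform(np.float32([[311,91],[573,92],[309,328],[530,328]]),np.float32([[-115,115],[115,115],[-115,-115],[115,-115]]))
# bottom-right mat corner: extend right edge
f=cv2.imread('pics/wrist9.png')
cv2.imwrite('pics/c10.png',cv2.resize(f[80:340,295:585],None,fx=2.7,fy=2.3*1))
```

```text
(no output)
```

View pics/c10.png

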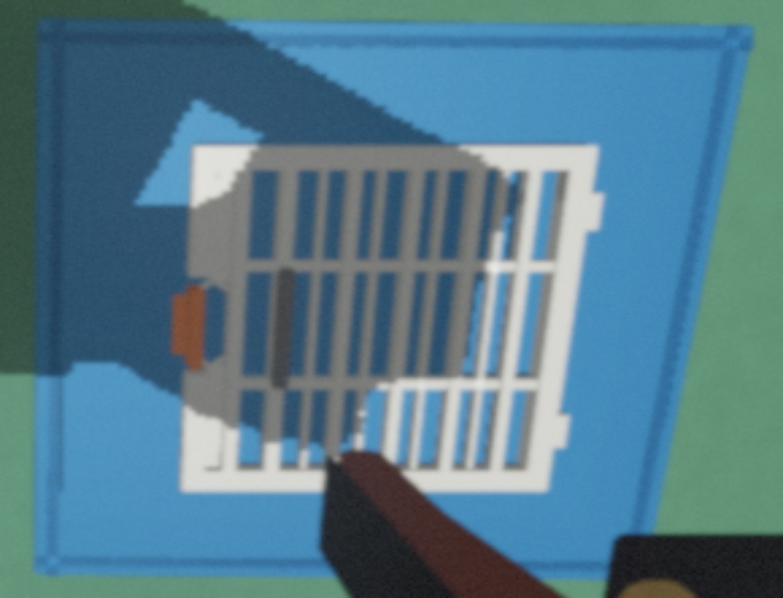

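Run:
```python
import cv2,numpy as np
H=cv2.getPerspectiveTransform(np.float32([[38,18],[752,28],[36,572],[646,578]]),np.float32([[-115,115],[115,115],[-115,-115],[115,-115]]))
g=cv2.perspectiveTransform(np.float32([[[192,145],[600,146],[548,492],[181,492]]]),H)[0];print(g,g.mean(0))
from h import *
s=readout.sense();print(s['time'],s['ft_force']);job.close_job()
```

```text
[[-63.765232  69.193245]
 [ 71.92515   70.83953 ]
 [ 72.82874  -74.55403 ]
 [-61.967617 -76.33319 ]] [ 4.7552614 -2.7136116]
30.4333 [ 0.7980527  -0.90541259  0.27184656]
the job is handed in; nothing more can be done
```

The light grey grille is off the extractor and lying flat, bars up, in the middle of the blue mat. The job was handed in at about 30.4 s of the 46 s allowed.

**How it went**
- **Squeeze:** I squeezed the tab against the rib in steps up to 18 N, following it with the arm. The opening went from 34 mm to about 28 mm, so the tab was at its stop, and the sideways force stayed at about 6 N. I then held it at 30 N.
- **Removal:** I swung the tab edge up 15° and drew the lugs out 13 mm. The wrist force stayed at about 3 N or less throughout.
- **Setting down:** I lowered the grille in 1 mm steps. It touched at the expected height with up to 10 N, and I backed off to 6 N before letting go. The force on the tool then fell to about zero and the arm moved clear.

**Last checks**
- **Camera views:** The last pictures show the grille flat on the mat with its tab sprung out. The extractor and the other things look to be where they were, judged by eye.
- **Centring:** The wrist view puts the grille about 5 mm and 3 mm off the mat's middle. Part of that is parallax, because the grille's top is 9 mm up. The network's grille points in the scene and side pictures were 2 to 4 pixels off the expected spot, roughly 4 to 6 mm or more.
- **Camera disagreement:** While I was finding the grille, the wrist camera put the face about 3 mm higher than the given sizes. A light touch of about 11 N showed the given sizes were right to about 0.5 mm, so I used those.

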